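Set the studio laminator for thick pouches

ROBOT

A 7-joint arm with a two-finger parallel gripper is mounted at the origin on the work surface. World frame = base frame: x ahead of the robot, y to its left, z up, the work surface at z = 0. Lengths are in mm, angles in rad, forces in N, time in s.
With the tool pointing down it reaches from about 350 to 900 mm from the base axis. Payload 8.1 kg.
Tool frame: the origin (TCP) lies on the centre line of the jaws, within the pads' length; the fingertips stand ahead of it and the grasp point (between the pads) lies 11 mm behind it (arm.tip_extent is the y of the fingertips in the tool frame, in mm); y points along the fingers, x is the direction in which the jaws open and shut, and the axes are right-handed (so a half turn about y gives the same grasp; the last joint's range is limited). The gripper opens to 92 mm and grips with 3 to 60 N. Pads are 19 mm wide; open, the fingers measure 130 mm over their backs; the gripper's body (75 mm by 190 mm) begins 47 mm behind the grasp point.
Start: joints at [1.005, 0.434, 0.025, 1.573, -0.012, 1.134, -0.075], TCP at [279.014, -559.278, 234.742] pointing down, gripper open.
Joint ranges: [-2.62, 2.62], [-0.44, 2.09], [-1.27, 1.32], [0.08, 2.57], [-1.32, 4.46], [0.12, 2], [-2.74, 2.74]. Speed limits (rad/s): [2.22, 2.22, 3.01, 3.01, 3.14, 3.14, 3.14].

INTERFACE

Orientations are given as a rotation vector (axis times angle).
In Python, from cell import arm gives the robot as it stands.
- The arm moves only by the shell command python3 -m inch 'ROWS' [FORCE]. ROWS is JSON, a list of rows, each an object of numbers: "grip": the opening, from -1 (shut) to 1 (fully open); "dx", "dy", "dz": the shift along the tool's x, y, z in m; "rx", "ry", "rz": the turn, a rotation vector about the tool's x, y, z in degrees. In form: [{"grip": .., "dx": .., "dy": .., "dz": .., "rx": .., "ry": .., "rz": ..}, ...]. A call has 1 to 20 rows; each row is the pose to reach, as a shift and turn from the pose commanded when the call began, along the tool's axes at that moment; what a row does not reach only later rows make up. A row lasts 1/12 s, in which the tool goes at most 41.7 mm and 7.16 degrees, less where a joint would pass 70% of its speed; a pose out of reach is approached as far as the arm can. A call with a gripper value outside its range is refused whole. The fingers move at their own pace and stop on an object; FORCE is the grip in N (left out, the last holds). Time passes only in rows, so rows that repeat a pose let the fingers close. It gives the time, the measured TCP pose, the force and the opening at its end, in the units of the state.
- arm.observe(): the state, without advancing time (a new reading comes with each control period).
- arm.capture(name): name is "scene" or "side" or "wrist"; returns the picture (420x560x3 uint8, red, green, blue); there is no depth.
- arm.camera_info(name): a dict with "intrinsics" (3x3 intrinsics, pixels), "R" (3x3) and "t" (3): a world point X has camera coordinates R X + t. Camera axes: x right, y down, z forward; pixel columns grow to the right and rows downward; lengths in mm; the calibration is good to about 2 mm. A picture is of the moment at which its call begins: read the wrist's pose just before it. camera_info takes no time and is no camera call; for the wrist camera it gives the pose at the moment of the call.
- arm.job_done(): hands the job in, once; it reports no verdict.
Trained networks look in the newest picture that a camera, given by its name, has taken for a name from the list of things; names that differ only in an ending like _2 or _b are one class to them, and where a whole thing is asked for, a point or a joint stands for the part that bears it (a point fixed in the world has none). Each returns a list of dicts, best first, with "p" (0 to 1); they miss things now and then, are a little off and sometimes report something else, mostly with a low value. They report only what shows in the picture. A call takes as long as a camera call.
- arm.trace(camera, target): "mask" (420x560 bool, what is visible of it).
- arm.landmark_of(camera, target): "xyz" ([x, y, z] in mm, in world coordinates, good to about 4 mm: a listed point, or the origin of a listed thing).
The state is a dict: "time": time; "q": joint angles; "dq": joint speeds; "effort": joint torques, N m; "tool_pos": TCP position; "eef_rot": TCP orientation; "ft_force": force on the tool from outside, world axes, zero at the start; "wrist_torque": the same for the moment, N m; "opening": finger opening in mm.
Only numpy, scipy, OpenCV 4.12 (cv2) and the standard library are available. Lean on these libraries where they do the work, as an engineer would, in place of code of your own. Each camera call takes 0.05 s, during which the arm holds its last target.

TASK

Get the laminator ready for thick pouches: with the fingertips, tip its folded-up feed tray down towards you until it lies fully open, and push the orange selector past the middle click (thin) all the way to its last stop (thick). Only push: nothing is to be picked up, the laminator stays where it stands and the paint pots and the carton are left alone.

Things in the scene. Friction and masses are not known exactly. Their poses are not given: they have to be found in the camera images.
- laminator: A4 pouch laminator, grey with dark blue end caps, about 3 kg, loose on rubber feet (slides if pushed over about 15 N). 360 mm wide (its y), 150 mm deep (its x), 95 mm high. Origin: centre of its footprint, table height; x points away from its front (feed side, facing the robot), z up. Flat top from x = -20 to +75 mm; a panel slopes from there to 59 mm height at x = -65 mm
- selector_notch (a point): point fixed on the laminator's flat top (95 mm above the table) at the middle of the selector's slot: where the selector stands in its middle notch (thin). The slot runs along the laminator's y
- selector_tip (a point): centre of the top of the orange selector: a tab 26 mm long (laminator x), 14 mm wide (laminator y), standing 26 mm above the flat top; this point moves with it
- selector (a joint): travel of the orange selector, m: 0 = off stop (it starts there), 0.024 = middle notch (thin), 0.048 = last stop (thick). Grows as the tab moves to the laminator's -y (to the right seen from the robot). Clicks into the three places: about 6 N to leave one; past 0.012 or 0.036 it drops by itself towards the next, let go before 0.036 it falls back to the middle
- tray_hinge (a point): middle of the feed tray's hinge line on the laminator's front: 84 mm in front of the laminator's origin, 22 mm above the table, the line along the laminator's y
- tray_tab (a point): middle of the free upper edge of the feed tray's dark blue finger tab (70 mm wide, 6 mm thick, 22 mm high), 98 mm from the hinge line. The tray is a grey plate 240 mm wide, 5 mm thick; folded up it stands upright before the sloping panel; behind the tab a fingertip goes down from above (free gap about 45 mm at 85 mm above the table)
- tray (a joint): angle of the feed tray, rad: 0 = folded up (upright), 1.57 = fully open (level, pointing away from the laminator towards its -x). Stiff hinge: it stays up to about 0.4 rad, then sinks open by its own weight
- pot_blue_center (a point): centre (33 mm up) of a lidded pot of blue paint, 74 mm across, 66 mm high, 0.26 kg, loose; leave alone
- pot_ochre_center (a point): centre (33 mm up) of a lidded pot of ochre paint, same size, loose; leave alone
- pot_green_center (a point): centre (33 mm up) of a lidded pot of green paint, same size, loose; leave alone
- carton_center (a point): centre (18 mm up) of a cardboard carton of pouches, 165 x 235 x 36 mm, 0.8 kg, loose, lying behind the laminator; leave alone

How it is judged (in metres and radians):
At the end, for the whole second after the job is handed in: The selector stands at its last stop (within 3.5 mm), the feed tray lies fully open (within 0.07 rad), the laminator stands at rest within 20 mm of where it was (its selector slot within 30 mm), and the pots and the carton are within 20 mm of where they were (value of joint selector above 0.0445 m and value of joint tray above 1.5 rad and distance of each of laminator, pot_blue_center, pot_ochre_center, pot_green_center, carton_center from where it was at the start of the episode below 0.02 m and distance of selector_notch from where it was at the start of the episode below 0.03 m and linear speed of laminator below 0.01 m/s); the robot touches nothing.
It fails at once if the laminator is shoved, lifted or dragged out of its place (distance of laminator from where it was at the start of the episode above 0.02 m or distance of selector_notch from where it was at the start of the episode above 0.03 m or angle between laminator's own z axis and vertical above 0.12 rad).
It fails at once if a paint pot or the carton is moved, lifted or tipped (distance of any of pot_blue_center, pot_ochre_center, pot_green_center, carton_center from where it was at the start of the episode above 0.02 m).
It also fails if it takes over 48 s, if anything falls off the work surface, if the arm or the gripper's body presses on something with over 40 N, if the wrist force passes 120 N, or if a joint passes its speed limit or range.

## Working session

There is one attempt and no reset: what is moved stays moved. The work goes in short steps, Python scripts to look and compute and a shell command to move; the robot and the scene stay as the last step left them, time stands still between calls to the robot, and variables do not carry over. Pictures are saved under pics/ and viewed, and the job is handed in when it is done.

```bash
ls; mkdir -p pics
python3 - <<'E'
from cell import arm
import cv2,numpy as np
print(arm.observe(), arm.tip_extent)
for c in ["scene","side","wrist"]:
    im=arm.capture(c); cv2.imwrite(f"pics/a_{c}.png",im[:,:,::-1])
    ts=["laminator","selector_notch","selector_tip","tray_hinge","tray_tab","pot_blue_center","pot_ochre_center","pot_green_center","carton_center"] if c!="wrist" else []
    for t in ts:
        r=arm.landmark_of(c,t)
        print(c,t,[(np.round(d["xyz"]),round(d["p"],2)) for d in r[:2]])
print(arm.observe()["time"])
E
```

```text
pics
{'time': 0.0, 'q': array([ 1.00542024,  0.43521894,  0.02495384,  1.57408131, -0.01162371,
        1.1339861 , -0.07512025]), 'dq': array([ 3.63183214e-04, -4.75699905e-05, -1.54814130e-03,  9.40930743e-04,
       -1.32659204e-03,  9.52961010e-04,  7.75255421e-04]), 'effort': array([ 1.53402566e-04, -6.67867827e+01,  9.84875411e-01, -3.14457607e+01,
       -6.07028184e-02,  4.32703074e-02,  1.70242606e-04]), 'tool_pos': array([ 278.7705064 , -558.83953287,  233.95334396]), 'eef_rot': array([-1.39252081,  0.86303134, -0.8607833 ]), 'ft_force': array([ 0.83269475, -0.75046468,  0.51572429]), 'wrist_torque': array([ 0.02153439, -0.02289446, -0.01793339]), 'opening': 91.94215802071072} 8.0
scene laminator [(array([554., -34.,  -1.]), 0.82), (array([ 573., -128.,  123.]), 0.16)]
scene selector_notch [(array([ 577., -149.,   97.]), 0.78)]
scene selector_tip [(array([ 571., -127.,  124.]), 0.61)]
scene tray_hinge [(array([472., -45.,  22.]), 0.6)]
scene tray_tab [(array([470., -40., 127.]), 0.72)]
scene pot_blue_center [(array([511., 247.,  31.]), 0.65)]
scene pot_ochre_center [(array([684., 214.,  33.]), 0.78), (array([ 577., -149.,   94.]), 0.52)]
scene pot_green_center [(array([ 552., -294.,   32.]), 0.94)]
scene carton_center [(array([790.,  12.,  19.]), 0.98)]
side laminator [(array([554., -35.,  -1.]), 0.93)]
side selector_notch [(array([ 577., -154.,   96.]), 0.59)]
side selector_tip []
side tray_hinge [(array([469., -44.,  24.]), 0.65), (array([ 574., -124.,  121.]), 0.57)]
side tray_tab [(array([470., -40., 124.]), 0.87)]
side pot_blue_center [(array([513., 250.,  34.]), 0.9), (array([ 579., -129.,  118.]), 0.65)]
side pot_ochre_center [(array([684., 211.,  33.]), 0.6)]
side pot_green_center [(array([ 554., -294.,   33.]), 0.65)]
side carton_center [(array([788.,   2.,  20.]), 0.96)]
1.05
```

View pics/a_scene.png

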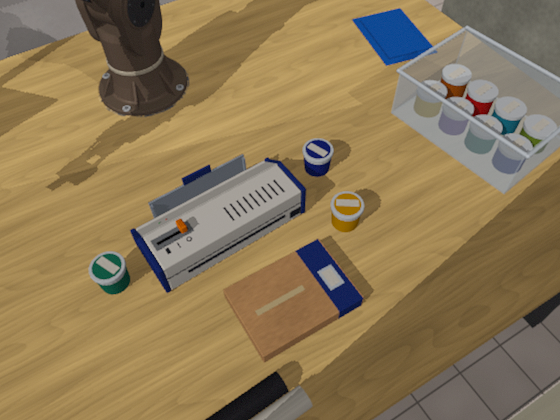

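View pics/a_side.png

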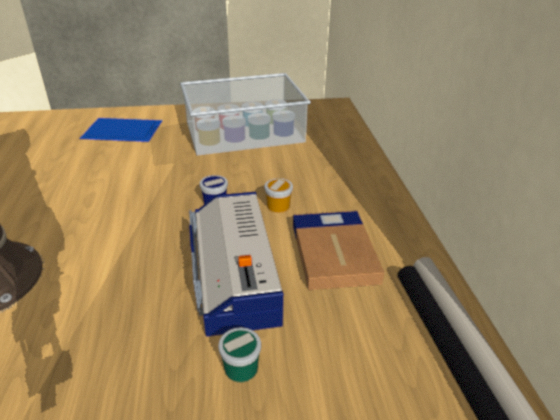

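Run:
```python
from cell import arm
import numpy as np
from scipy.spatial.transform import Rotation as R
o=arm.observe();print(R.from_rotvec(o['eef_rot']).as_matrix().round(3))
for c in ["scene","side"]:
    i=arm.camera_info(c);print(c,i["intrinsics"],(-np.array(i["R"]).T@i["t"]).round(), np.round(i["R"],2))
```

```text
[[ 0.446  0.     0.895]
 [-0.895 -0.     0.446]
 [ 0.    -1.    -0.   ]]
scene [[507.87147808   0.         277.94733457]
 [  0.         507.87147808 212.98108341]
 [  0.           0.           1.        ]] [1174. -244.  967.] [[ 0.52  0.85 -0.02]
 [ 0.69 -0.43 -0.58]
 [-0.5   0.29 -0.82]]
side [[481.15168778   0.         271.15995641]
 [  0.         481.15168778 214.18579642]
 [  0.           0.           1.        ]] [ 547. -845.  733.] [[ 0.99 -0.11  0.  ]
 [-0.06 -0.58 -0.81]
 [ 0.09  0.81 -0.58]]
```

The scene picture shows the laminator from about (135,235) to (300,185), the orange selector at (181,226), and the tray tab at (197,175). The side picture shows the selector at (246,261). I'll triangulate these myself and zoom in.

```bash
cat > h.py <<'E'
from cell import arm
import numpy as np, cv2
from scipy.spatial.transform import Rotation as R
def P(c):
    i=arm.camera_info(c); return np.array(i["intrinsics"])@np.c_[np.array(i["R"]),np.array(i["t"])]
def tri(p,q,a="scene",b="side"):
    X=cv2.triangulatePoints(P(a),P(b),np.array(p,float).reshape(2,1),np.array(q,float).reshape(2,1));return (X[:3]/X[3]).ravel()
def proj(c,X):
    x=P(c)@np.r_[X,1];return x[:2]/x[2]
E
python3 - <<'E'
from h import *
a=cv2.imread("pics/a_scene.png")[150:290,125:315];b=cv2.imread("pics/a_side.png")[180:340,175:295]
cv2.imwrite("pics/z1.png",cv2.resize(a,None,fx=4,fy=4,interpolation=cv2.INTER_CUBIC))
cv2.imwrite("pics/z2.png",cv2.resize(b,None,fx=3.7,fy=3.7,interpolation=cv2.INTER_CUBIC))
E
```

```text
(no output)
```

View pics/z1.png

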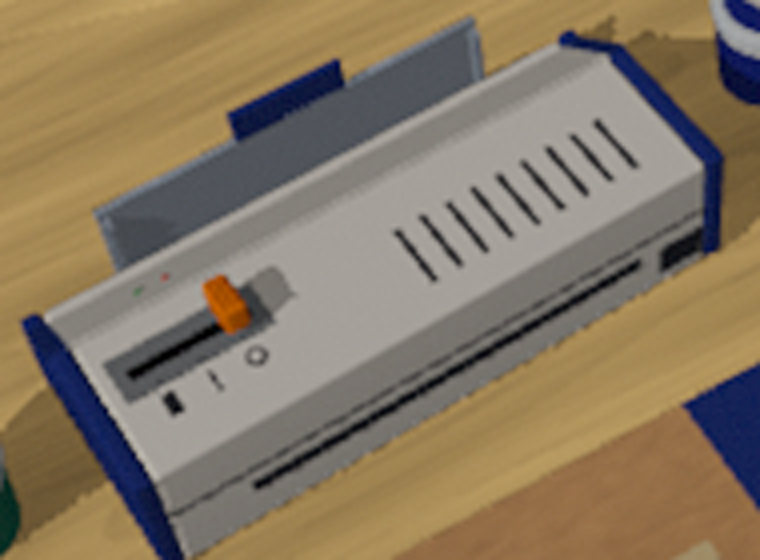

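View pics/z2.png

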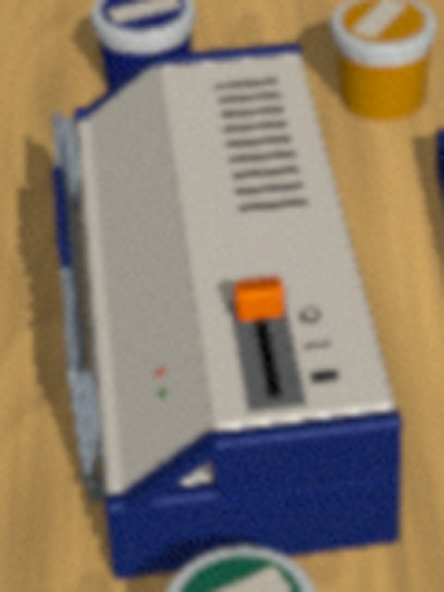

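Run:
```python
from h import *
def z(p,q): return tri((p[0]/4+125,p[1]/4+150),(q[0]/3.7+175,q[1]/3.7+180))
for n,p,q in [("sel",(222,297),(259,288)),("BR",(163,478),(395,412)),("BL",(707,168),(299,52)),("tabR",(230,113),(68,265)),("tabL",(338,62),(57,168)),("O",(257,355),(310,314)),("blk",(174,402),(324,377))]:
    print(n,z(p,q).round(1))
ts={"laminator":[],"selector_notch":[],"selector_tip":[],"tray_hinge":[],"tray_tab":[]}
```

```text
sel [ 575.8 -127.   118.7]
BR [ 638.7 -194.1   88.5]
BL [619.4 136.6  93.2]
tabR [468.7 -74.9 108.6]
tabL [466.8  -6.6 117.4]
O [ 602.3 -124.1   96.1]
blk [ 605.  -171.7   94.7]
```

My measurements:

| Quantity | Value |
|---|---|
| Laminator yaw | about 0.058 rad |
| Laminator origin | about (554, -33) |
| Selector tip | about (574, -127, 121) |
| Tray tab | about (469, -40, 120) |

They agree with the given sizes. I'll shut the gripper, turn the jaws along the laminator's y, and go above the selector's left side.

```bash
python3 -m inch '[{"grip":-1,"dx":-0.025,"dz":0.04,"ry":2},{"grip":-1,"dx":-0.045,"dz":0.07,"ry":4},{"grip":-1,"dx":-0.065,"dz":0.1,"ry":6},{"grip":-1,"dx":-0.08,"dz":0.13,"ry":8},{"grip":-1,"dx":-0.1,"dz":0.16,"ry":10},{"grip":-1,"dx":-0.12,"dz":0.19,"ry":12},{"grip":-1,"dx":-0.138,"dz":0.22,"ry":14},{"grip":-1,"dx":-0.157,"dz":0.25,"ry":16},{"grip":-1,"dx":-0.175,"dz":0.28,"ry":18},{"grip":-1,"dx":-0.194,"dz":0.31,"ry":20},{"grip":-1,"dx":-0.212,"dz":0.34,"ry":22},{"grip":-1,"dx":-0.23,"dz":0.37,"ry":23.2},{"grip":-1,"dx":-0.25,"dz":0.4,"ry":23.2},{"grip":-1,"dx":-0.27,"dz":0.43,"ry":23.2},{"grip":-1,"dx":-0.285,"dz":0.46,"ry":23.2},{"grip":-1,"dx":-0.293,"dz":0.473,"ry":23.2},{"grip":-1,"dx":-0.293,"dz":0.473,"ry":23.2},{"grip":-1,"dx":-0.293,"dz":0.473,"ry":23.2},{"grip":-1,"dx":-0.293,"dz":0.473,"ry":23.2}]' 10
cat > s.py <<'E'
from h import *
import sys
n=sys.argv[1]
o=arm.observe();print(o['time'],o['tool_pos'].round(1),o['ft_force'].round(2),round(o['opening'],1));print(R.from_rotvec(o['eef_rot']).as_matrix().round(3))
L=[]
for c in sys.argv[2].split(','):
    im=arm.capture(c)[:,:,::-1]
    if c=="scene": im=cv2.resize(im[110:310,100:360],None,fx=3,fy=3,interpolation=cv2.INTER_CUBIC)
    if c=="side": im=cv2.resize(im[150:350,130:390],None,fx=3,fy=3,interpolation=cv2.INTER_CUBIC)
    cv2.imwrite(f"pics/{n}_{c}.png",im)
E
python3 s.py b scene,side,wrist
```

```text
1.05 [ 279.  -559.3  234.8] [ 0.19 -0.2  -0.74] 91.5
[[ 0.446  0.     0.895]
 [-0.895 -0.     0.446]
 [ 0.    -1.    -0.   ]]validation failed for argument at $[0]...
```

```bash
python3 -m inch '[{"grip":-1,"dx":0,"dy":0,"dz":0,"rx":0,"ry":0,"rz":0},{"grip":-1,"dx":-0.02,"dy":0,"dz":0.033,"rx":0,"ry":2,"rz":0}]' 10
```

```text
time: 1.37
tool_pos: [293.8, -532.4, 234.5]
eef_rot: [-1.384, 0.897, -0.896]
ft_force: [-1.2, -0.5, 0.4]
opening: 82.8
```

```bash
python3 -m inch '[{"grip":-1,"dx":-0.02,"dy":0,"dz":0.03,"rx":0,"ry":2,"rz":0},{"grip":-1,"dx":-0.04,"dy":0,"dz":0.06,"rx":0,"ry":4,"rz":0},{"grip":-1,"dx":-0.06,"dy":0,"dz":0.09,"rx":0,"ry":6,"rz":0},{"grip":-1,"dx":-0.08,"dy":0,"dz":0.12,"rx":0,"ry":8,"rz":0},{"grip":-1,"dx":-0.1,"dy":0,"dz":0.15,"rx":0,"ry":10,"rz":0},{"grip":-1,"dx":-0.12,"dy":0,"dz":0.18,"rx":0,"ry":12,"rz":0},{"grip":-1,"dx":-0.14,"dy":0,"dz":0.21,"rx":0,"ry":14,"rz":0},{"grip":-1,"dx":-0.16,"dy":0,"dz":0.24,"rx":0,"ry":16,"rz":0},{"grip":-1,"dx":-0.18,"dy":0,"dz":0.27,"rx":0,"ry":18,"rz":0},{"grip":-1,"dx":-0.2,"dy":0,"dz":0.3,"rx":0,"ry":20,"rz":0},{"grip":-1,"dx":-0.22,"dy":0,"dz":0.33,"rx":0,"ry":21.2,"rz":0},{"grip":-1,"dx":-0.24,"dy":0,"dz":0.36,"rx":0,"ry":21.2,"rz":0},{"grip":-1,"dx":-0.26,"dy":0,"dz":0.39,"rx":0,"ry":21.2,"rz":0},{"grip":-1,"dx":-0.28,"dy":0,"dz":0.418,"rx":0,"ry":21.2,"rz":0},{"grip":-1,"dx":-0.288,"dy":0,"dz":0.43,"rx":0,"ry":21.2,"rz":0},{"grip":-1,"dx":-0.288,"dy":0,"dz":0.43,"rx":0,"ry":21.2,"rz":0},{"grip":-1,"dx":-0.288,"dy":0,"dz":0.43,"rx":0,"ry":21.2,"rz":0},{"grip":-1,"dx":-0.288,"dy":0,"dz":0.43,"rx":0,"ry":21.2,"rz":0}]' 10
python3 s.py c scene,side,wrist
```

```text
time: 2.87
tool_pos: [570.8, -87.8, 234.6]
eef_rot: [-1.236, 1.168, -1.168]
ft_force: [-0.0, -0.8, -0.4]
opening: 0.3
2.8667 [570.8 -87.8 234.6] [-0.03 -0.78 -0.39] 0.3
[[ 0.056 -0.001  0.998]
 [-0.998 -0.001  0.056]
 [ 0.001 -1.    -0.001]]
```

View pics/c_wrist.png

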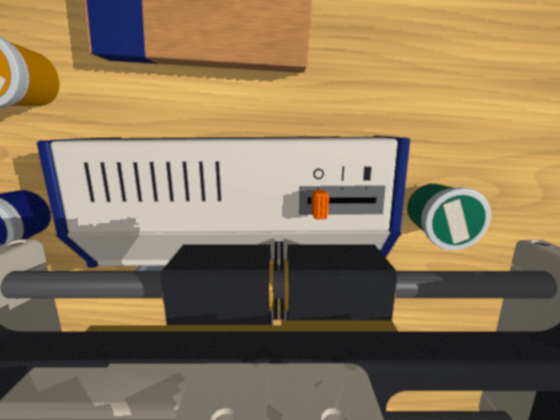

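View pics/c_side.png

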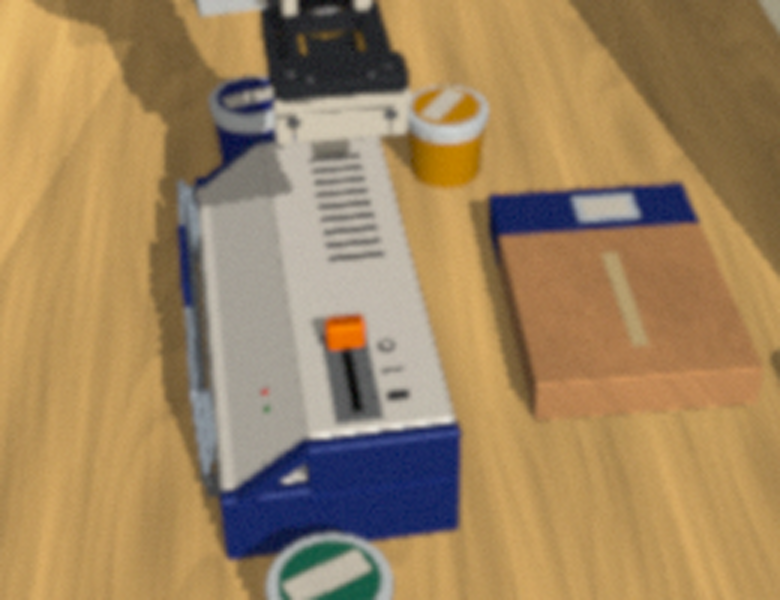

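The wrist view shows the selector at (320,204) and the laminator edges level, so the yaw matches. In the side view the fingers hang clear, to the left of the tab at (345,332). Next I descend beside the selector.

```bash
python3 -m inch '[{"grip":-1,"dx":0,"dy":0.03,"dz":0.001,"rx":0,"ry":0,"rz":0},{"grip":-1,"dx":0,"dy":0.06,"dz":0.001,"rx":0,"ry":0,"rz":0},{"grip":-1,"dx":0,"dy":0.085,"dz":0.001,"rx":0,"ry":0,"rz":0},{"grip":-1,"dx":0,"dy":0.105,"dz":0.001,"rx":0,"ry":0,"rz":0},{"grip":-1,"dx":0,"dy":0.115,"dz":0.001,"rx":0,"ry":0,"rz":0},{"grip":-1,"dx":0,"dy":0.12,"dz":0.001,"rx":0,"ry":0,"rz":0},{"grip":-1,"dx":0,"dy":0.12,"dz":0.001,"rx":0,"ry":0,"rz":0},{"grip":-1,"dx":0,"dy":0.12,"dz":0.001,"rx":0,"ry":0,"rz":0}]' 10
python3 s.py d scene,side
```

```text
time: 3.68
tool_pos: [573.0, -86.5, 115.7]
eef_rot: [-1.235, 1.166, -1.168]
ft_force: [0.0, 0.4, 1.5]
opening: 0.2
3.6833 [573.  -86.5 115.7] [0.01 0.39 1.45] 0.2
[[ 0.057  0.001  0.998]
 [-0.998 -0.     0.057]
 [ 0.    -1.     0.001]]
```

View pics/d_side.png

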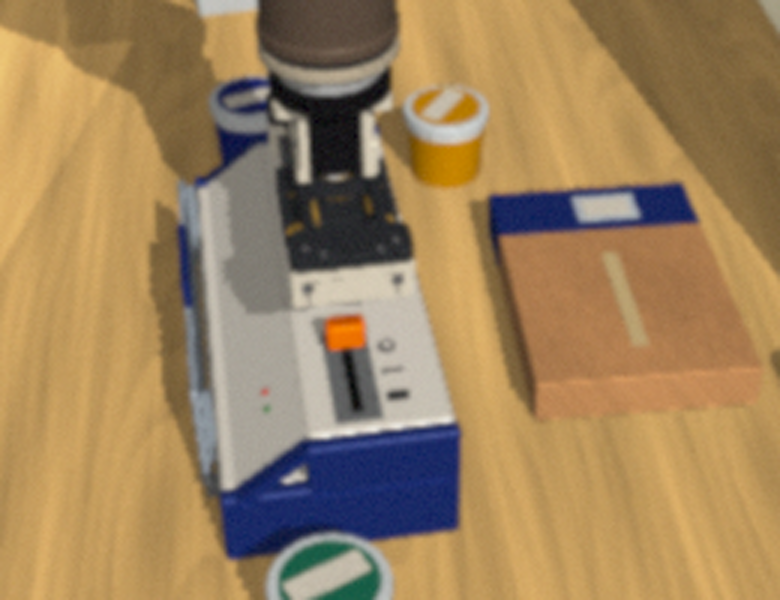

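View pics/d_scene.png

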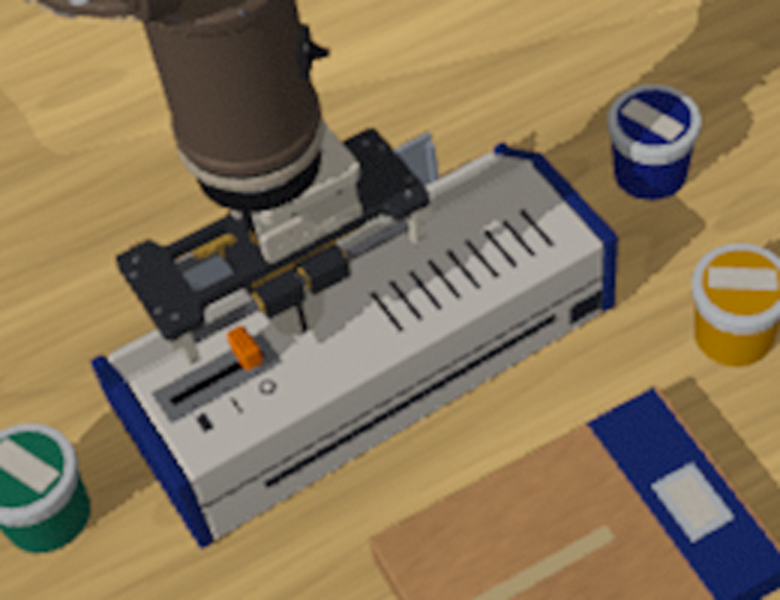

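The fingertips in the scene view are the thin dark pads at (300,310), left of the selector at (245,347), and the bulky blocks are higher up. I'll push in small steps, watching the force.

```bash
python3 -m inch '[{"grip":-1,"dx":0.003,"dy":0.003,"dz":0,"rx":0,"ry":0,"rz":0},{"grip":-1,"dx":0.006,"dy":0.005,"dz":0,"rx":0,"ry":0,"rz":0},{"grip":-1,"dx":0.009,"dy":0.005,"dz":0,"rx":0,"ry":0,"rz":0},{"grip":-1,"dx":0.012,"dy":0.005,"dz":0,"rx":0,"ry":0,"rz":0},{"grip":-1,"dx":0.015,"dy":0.005,"dz":0,"rx":0,"ry":0,"rz":0},{"grip":-1,"dx":0.015,"dy":0.005,"dz":0,"rx":0,"ry":0,"rz":0}]'
python3 -m inch '[{"grip":-1,"dx":0.003,"dy":0,"dz":0,"rx":0,"ry":0,"rz":0},{"grip":-1,"dx":0.006,"dy":0,"dz":0,"rx":0,"ry":0,"rz":0},{"grip":-1,"dx":0.009,"dy":0,"dz":0,"rx":0,"ry":0,"rz":0},{"grip":-1,"dx":0.01,"dy":0,"dz":0,"rx":0,"ry":0,"rz":0}]'
python3 s.py e scene,side
```

```text
time: 4.28
tool_pos: [573.2, -102.2, 109.8]
eef_rot: [-1.236, 1.167, -1.168]
ft_force: [0.1, 0.1, 0.1]
opening: 0.7
time: 4.62
tool_pos: [573.9, -110.3, 109.8]
eef_rot: [-1.235, 1.167, -1.165]
ft_force: [-0.8, 4.5, 1.2]
opening: 0.8
4.6167 [ 573.9 -110.3  109.8] [-0.78  4.49  1.21] 0.8
[[ 0.058 -0.     0.998]
 [-0.998  0.001  0.058]
 [-0.001 -1.    -0.   ]]
```

View pics/e_scene.png

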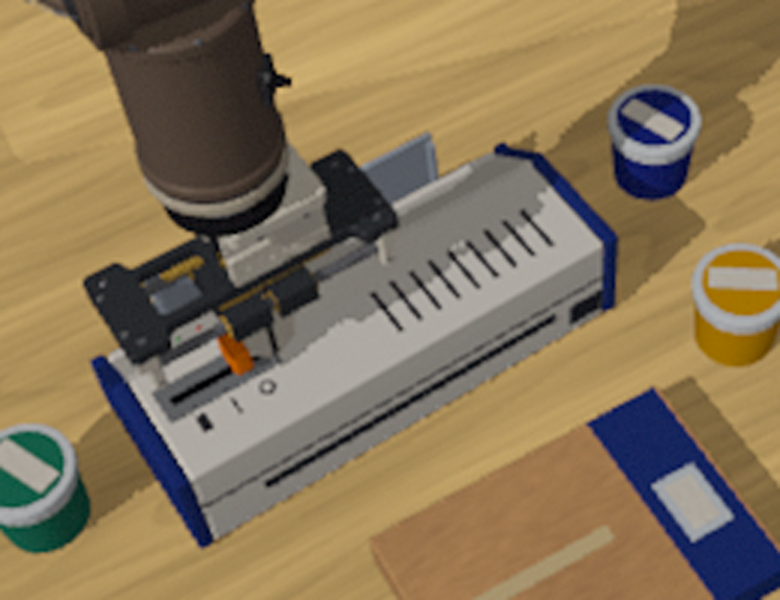

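View pics/e_side.png

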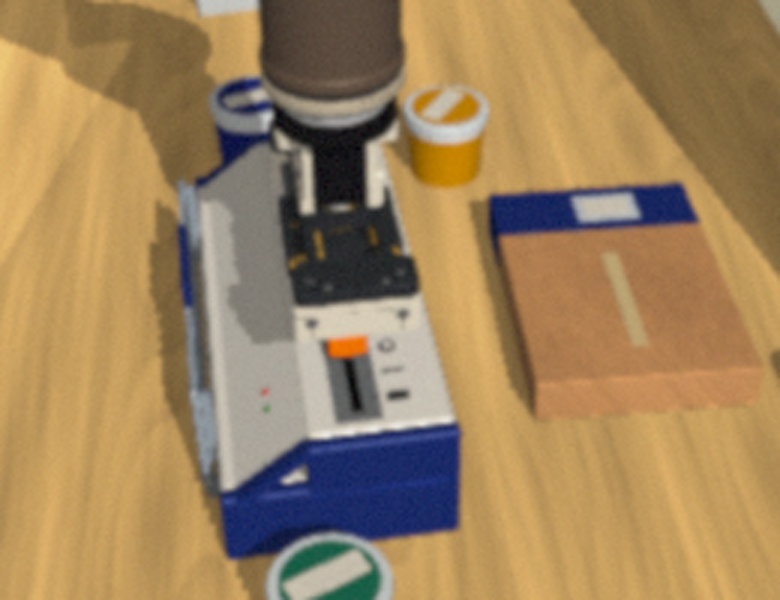

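Contact with the selector, 4.5 N. I continue gently.

```bash
python3 -m inch '[{"grip":-1,"dx":0.003,"dy":0,"dz":0,"rx":0,"ry":0,"rz":0},{"grip":-1,"dx":0.006,"dy":0,"dz":0,"rx":0,"ry":0,"rz":0},{"grip":-1,"dx":0.009,"dy":0,"dz":0,"rx":0,"ry":0,"rz":0},{"grip":-1,"dx":0.012,"dy":0,"dz":0,"rx":0,"ry":0,"rz":0},{"grip":-1,"dx":0.014,"dy":0,"dz":0,"rx":0,"ry":0,"rz":0},{"grip":-1,"dx":0.014,"dy":0,"dz":0,"rx":0,"ry":0,"rz":0}]'
python3 s.py f side
python3 -m inch '[{"grip":-1,"dx":0.003,"dy":0,"dz":0,"rx":0,"ry":0,"rz":0},{"grip":-1,"dx":0.006,"dy":0,"dz":0,"rx":0,"ry":0,"rz":0},{"grip":-1,"dx":0.009,"dy":0,"dz":0,"rx":0,"ry":0,"rz":0},{"grip":-1,"dx":0.012,"dy":0,"dz":0,"rx":0,"ry":0,"rz":0},{"grip":-1,"dx":0.014,"dy":0,"dz":0,"rx":0,"ry":0,"rz":0},{"grip":-1,"dx":0.014,"dy":0,"dz":0,"rx":0,"ry":0,"rz":0}]'
python3 s.py g scene,side
```

```text
time: 5.22
tool_pos: [574.6, -126.4, 109.7]
eef_rot: [-1.236, 1.167, -1.168]
ft_force: [-0.1, -0.3, 0.3]
opening: 0.6
5.2167 [ 574.6 -126.4  109.7] [-0.06 -0.32  0.34] 0.6
[[ 0.056 -0.     0.998]
 [-0.998 -0.001  0.056]
 [ 0.001 -1.    -0.   ]]
time: 5.77
tool_pos: [575.5, -139.9, 109.7]
eef_rot: [-1.236, 1.166, -1.167]
ft_force: [-0.1, 0.6, 0.4]
opening: 0.6
5.7667 [ 575.5 -139.9  109.7] [-0.1   0.65  0.39] 0.6
[[ 0.057  0.     0.998]
 [-0.998 -0.001  0.057]
 [ 0.001 -1.     0.   ]]
```

View pics/g_scene.png

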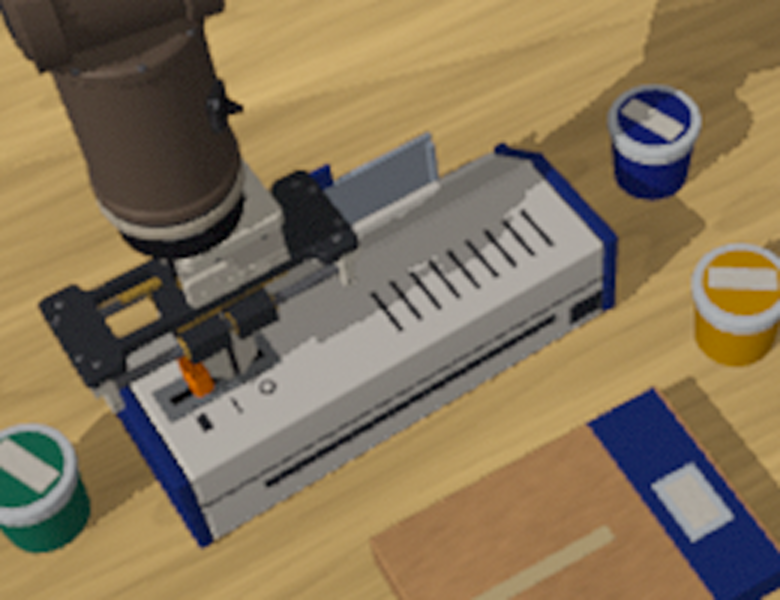

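View pics/g_side.png

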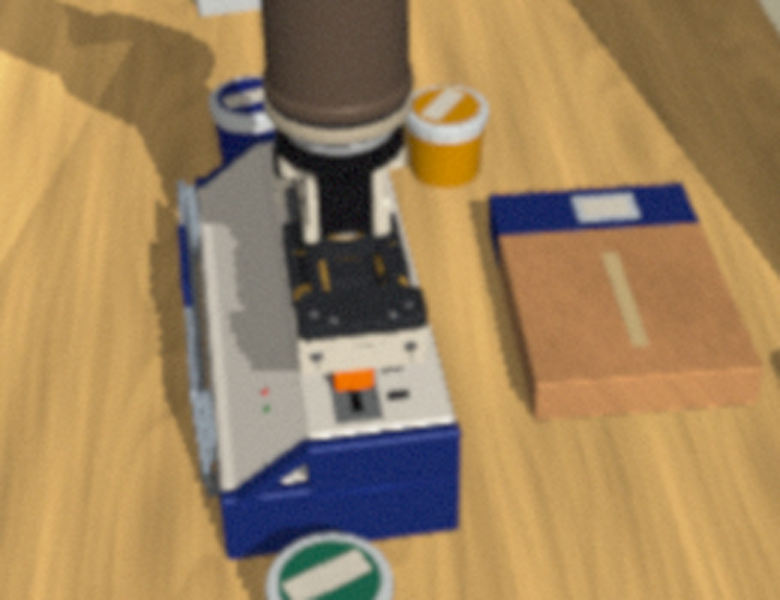

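The side view has the selector's lower front edge at row 390, with the start at 350, so it's about 36-38 mm along. I'll push a bit more.

```bash
python3 -m inch '[{"grip":-1,"dx":0.002,"dy":0,"dz":0,"rx":0,"ry":0,"rz":0},{"grip":-1,"dx":0.004,"dy":0,"dz":0,"rx":0,"ry":0,"rz":0},{"grip":-1,"dx":0.006,"dy":0,"dz":0,"rx":0,"ry":0,"rz":0},{"grip":-1,"dx":0.006,"dy":0,"dz":0,"rx":0,"ry":0,"rz":0}]'
python3 -m inch '[{"grip":-1,"dx":0.002,"dy":0,"dz":0,"rx":0,"ry":0,"rz":0},{"grip":-1,"dx":0.003,"dy":0,"dz":0,"rx":0,"ry":0,"rz":0},{"grip":-1,"dx":0.003,"dy":0,"dz":0,"rx":0,"ry":0,"rz":0}]'
python3 s.py i side
```

```text
time: 6.2
tool_pos: [575.7, -145.9, 109.7]
eef_rot: [-1.236, 1.167, -1.168]
ft_force: [0.4, 0.2, 0.4]
opening: 0.3
time: 6.45
tool_pos: [575.9, -148.4, 109.7]
eef_rot: [-1.236, 1.167, -1.167]
ft_force: [0.5, -0.6, -1.2]
opening: 0.3
6.45 [ 575.9 -148.4  109.7] [ 0.48 -0.55 -1.19] 0.3
[[ 0.057 -0.     0.998]
 [-0.998 -0.     0.057]
 [ 0.    -1.    -0.   ]]
```

View pics/i_side.png

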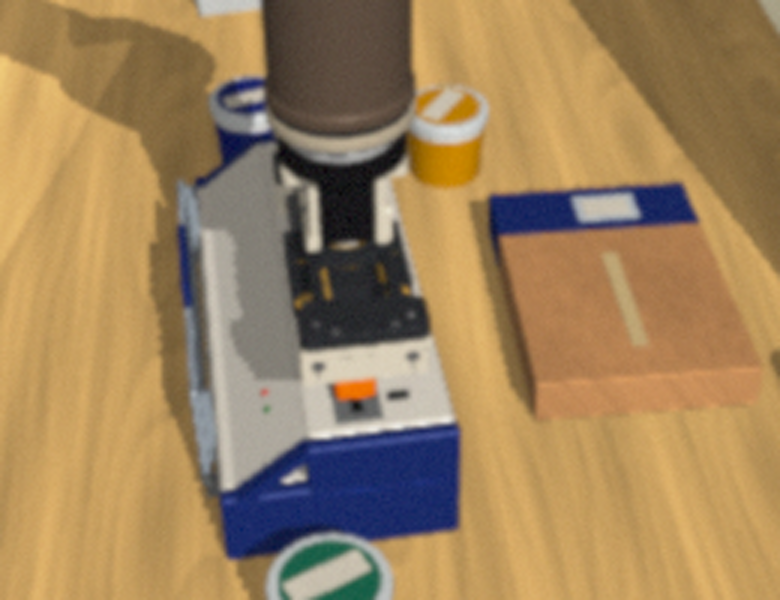

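```bash
python3 -m inch '[{"grip":-1,"dx":0.001,"dy":0,"dz":0,"rx":0,"ry":0,"rz":0},{"grip":-1,"dx":0.0015,"dy":0,"dz":0,"rx":0,"ry":0,"rz":0},{"grip":-1,"dx":0.0015,"dy":0,"dz":0,"rx":0,"ry":0,"rz":0}]'
python3 -m inch '[{"grip":-1,"dx":0.001,"dy":0,"dz":0,"rx":0,"ry":0,"rz":0},{"grip":-1,"dx":0.0015,"dy":0,"dz":0,"rx":0,"ry":0,"rz":0},{"grip":-1,"dx":0.0015,"dy":0,"dz":0,"rx":0,"ry":0,"rz":0}]'
```

```text
time: 6.75
tool_pos: [576.1, -149.7, 109.8]
eef_rot: [-1.236, 1.167, -1.167]
ft_force: [-0.2, -0.2, -0.8]
opening: 0.5
time: 7.0
tool_pos: [576.1, -150.9, 109.7]
eef_rot: [-1.236, 1.167, -1.166]
ft_force: [0.2, 1.0, 0.4]
opening: 0.5
```

Free travel down to 1 N: the selector is on its stop. I lift off, go over behind the tray tab, and look.

```bash
python3 -m inch '[{"grip":-1,"dx":-0.01,"dy":0,"dz":0,"rx":0,"ry":0,"rz":0},{"grip":-1,"dx":-0.015,"dy":-0.02,"dz":0,"rx":0,"ry":0,"rz":0},{"grip":-1,"dx":-0.015,"dy":-0.05,"dz":0,"rx":0,"ry":0,"rz":0},{"grip":-1,"dx":-0.02,"dy":-0.08,"dz":0,"rx":0,"ry":0,"rz":0},{"grip":-1,"dx":-0.04,"dy":-0.1,"dz":-0.015,"rx":0,"ry":0,"rz":0},{"grip":-1,"dx":-0.07,"dy":-0.1,"dz":-0.035,"rx":0,"ry":0,"rz":0},{"grip":-1,"dx":-0.1,"dy":-0.1,"dz":-0.06,"rx":0,"ry":0,"rz":0},{"grip":-1,"dx":-0.119,"dy":-0.1,"dz":-0.073,"rx":0,"ry":0,"rz":0},{"grip":-1,"dx":-0.119,"dy":-0.1,"dz":-0.073,"rx":0,"ry":0,"rz":0},{"grip":-1,"dx":-0.119,"dy":-0.1,"dz":-0.073,"rx":0,"ry":0,"rz":0}]'
python3 s.py j scene,side,wrist
python3 - <<'E'
from h import *
for c in ("scene","side"):
  for t in ("selector_tip","selector_notch","laminator","tray_tab"):
    print(c,t,[(np.round(d["xyz"]),round(d["p"],2)) for d in arm.landmark_of(c,t)[:2]])
E
```

```text
time: 7.83
tool_pos: [495.9, -34.9, 210.2]
eef_rot: [-1.237, 1.164, -1.165]
ft_force: [0.3, -0.3, -0.1]
opening: 0.4
7.8333 [495.9 -34.9 210.2] [ 0.33 -0.29 -0.05] 0.4
[[ 0.061  0.001  0.998]
 [-0.998 -0.     0.061]
 [ 0.    -1.     0.001]]
scene selector_tip [(array([ 576., -175.,  120.]), 0.49)]
scene selector_notch [(array([ 574., -149.,   93.]), 0.82)]
scene laminator [(array([552., -35.,   1.]), 0.67), (array([ 580., -151.,   96.]), 0.3)]
scene tray_tab [(array([470., -40., 124.]), 0.83)]
side selector_tip [(array([ 576., -177.,  121.]), 0.65), (array([466., -40., 123.]), 0.55)]
side selector_notch [(array([ 577., -152.,   95.]), 0.92)]
side laminator [(array([469., -43.,  24.]), 0.75), (array([554., -38.,  -3.]), 0.7)]
side tray_tab [(array([467., -39., 121.]), 0.56)]
```

View pics/j_scene.png

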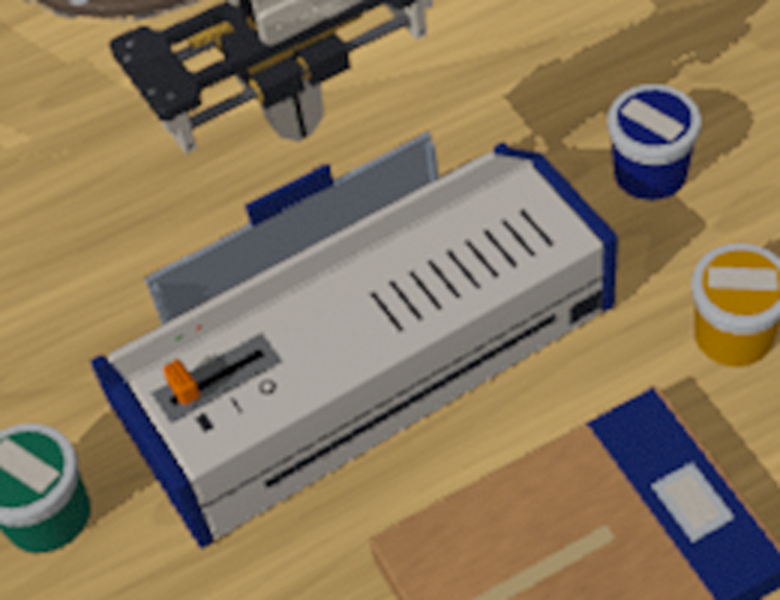

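View pics/j_side.png

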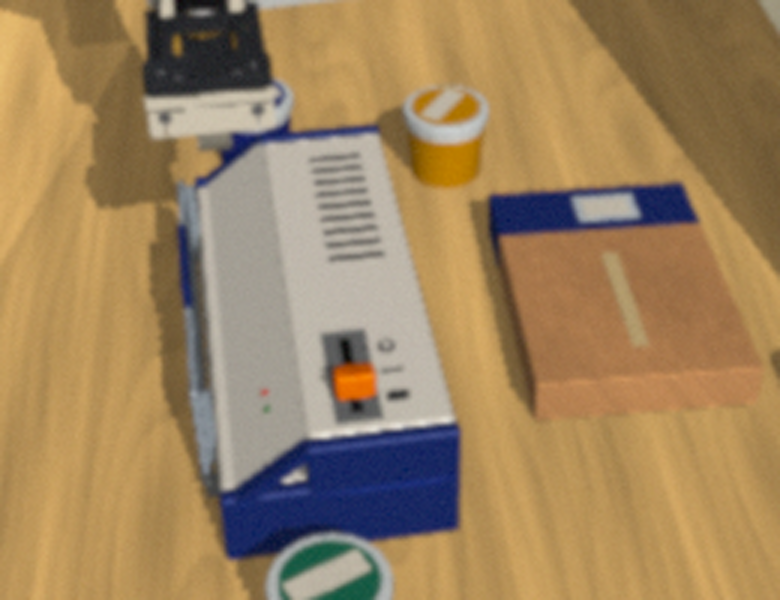

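View pics/j_wrist.png

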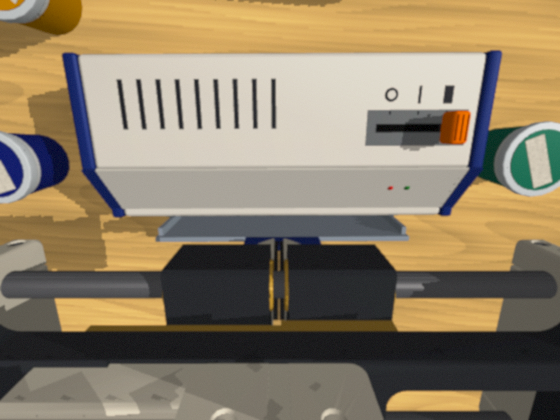

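The selector is at the last stop (tip y about -176, which is about 48 mm of travel) and the laminator is unmoved. In the wrist view the tab is centred under the fingers at (282,240). Next I go down behind the tab.

```bash
python3 -m inch '[{"grip":-1,"dx":0.002,"dy":0.03,"dz":0,"rx":0,"ry":0,"rz":0},{"grip":-1,"dx":0.002,"dy":0.055,"dz":0,"rx":0,"ry":0,"rz":0},{"grip":-1,"dx":0.002,"dy":0.07,"dz":0,"rx":0,"ry":0,"rz":0},{"grip":-1,"dx":0.002,"dy":0.08,"dz":0,"rx":0,"ry":0,"rz":0},{"grip":-1,"dx":0.002,"dy":0.08,"dz":0,"rx":0,"ry":0,"rz":0}]'
python3 s.py k scene,side
```

```text
time: 8.8
tool_pos: [495.3, -38.5, 127.9]
eef_rot: [-1.238, 1.169, -1.165]
ft_force: [-0.2, 0.3, 0.5]
opening: 0.3
8.8 [495.3 -38.5 127.9] [-0.17  0.35  0.49] 0.3
[[ 0.058 -0.003  0.998]
 [-0.998  0.     0.058]
 [-0.    -1.    -0.003]]
```

View pics/k_scene.png

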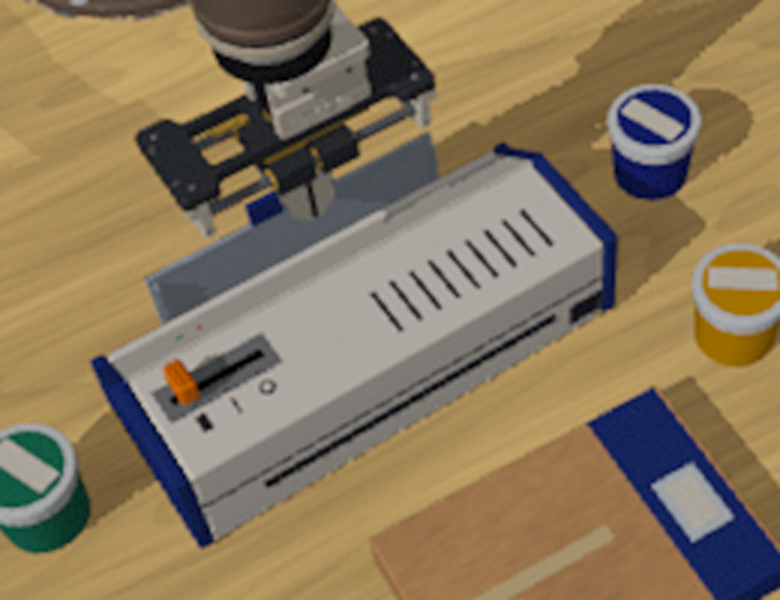

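View pics/k_side.png

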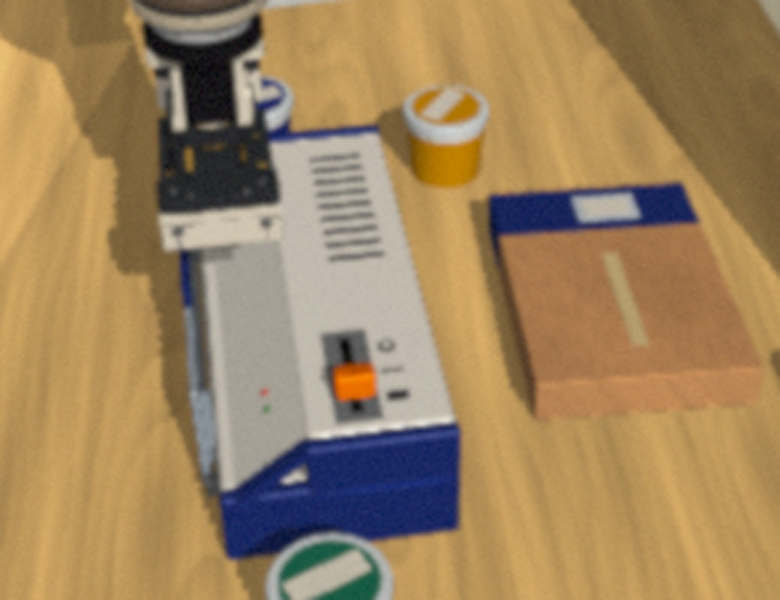

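The fingers stand on the laminator's side of the tab (scene (310,205), tray edge behind). I go down 30 mm more, then push toward the robot.

```bash
python3 -m inch '[{"grip":-1,"dx":0,"dy":0.015,"dz":0,"rx":0,"ry":0,"rz":0},{"grip":-1,"dx":0,"dy":0.028,"dz":0,"rx":0,"ry":0,"rz":0},{"grip":-1,"dx":0,"dy":0.03,"dz":0,"rx":0,"ry":0,"rz":0},{"grip":-1,"dx":0,"dy":0.03,"dz":0,"rx":0,"ry":0,"rz":0}]' && python3 -m inch '[{"grip":-1,"dx":0,"dy":0,"dz":-0.005,"rx":0,"ry":0,"rz":0},{"grip":-1,"dx":0,"dy":0,"dz":-0.01,"rx":0,"ry":0,"rz":0},{"grip":-1,"dx":0,"dy":0,"dz":-0.015,"rx":0,"ry":0,"rz":0},{"grip":-1,"dx":0,"dy":0,"dz":-0.02,"rx":0,"ry":0,"rz":0}]'
```

```text
time: 9.23
tool_pos: [496.7, -38.5, 100.2]
eef_rot: [-1.236, 1.166, -1.167]
ft_force: [-0.4, 0.1, -0.1]
opening: 0.7
time: 9.57
tool_pos: [476.2, -39.7, 100.4]
eef_rot: [-1.235, 1.166, -1.167]
ft_force: [-0.2, 0.2, 0.0]
opening: 0.6
```

```bash
python3 -m inch '[{"grip":-1,"dx":0,"dy":0.002,"dz":-0.005,"rx":0,"ry":0,"rz":0},{"grip":-1,"dx":0,"dy":0.003,"dz":-0.01,"rx":0,"ry":0,"rz":0},{"grip":-1,"dx":0,"dy":0.004,"dz":-0.015,"rx":0,"ry":0,"rz":0},{"grip":-1,"dx":0,"dy":0.005,"dz":-0.02,"rx":0,"ry":0,"rz":0},{"grip":-1,"dx":0,"dy":0.005,"dz":-0.025,"rx":0,"ry":0,"rz":0}]'
python3 s.py l scene,side
```

```text
time: 9.98
tool_pos: [450.8, -41.1, 94.5]
eef_rot: [-1.236, 1.167, -1.166]
ft_force: [0.6, 0.4, 0.5]
opening: 0.2
9.9833 [450.8 -41.1  94.5] [0.56 0.41 0.54] 0.2
[[ 0.058 -0.001  0.998]
 [-0.998 -0.     0.058]
 [ 0.    -1.    -0.001]]
```

View pics/l_side.png

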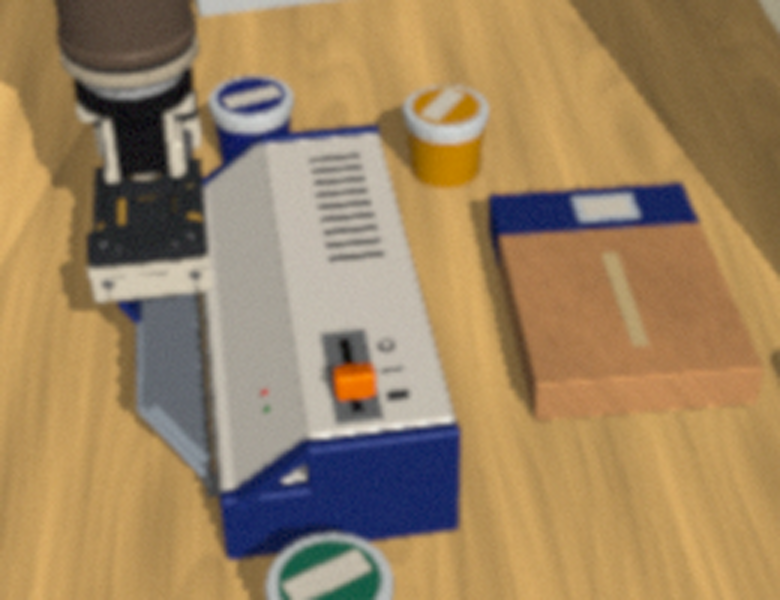

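View pics/l_scene.png

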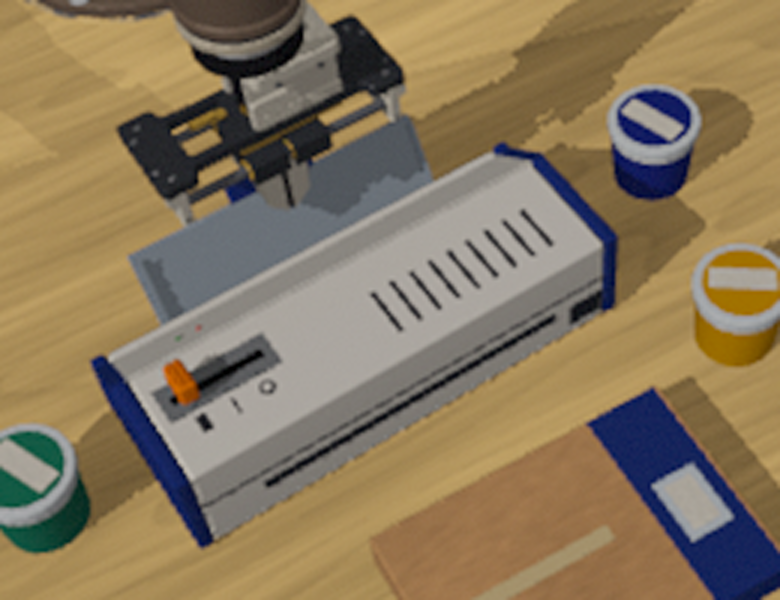

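The tray is tipping: in the side view its end is now at (140,400). I keep pushing toward the robot and down.

```bash
python3 -m inch '[{"grip":-1,"dx":0,"dy":0.002,"dz":-0.007,"rx":0,"ry":0,"rz":0},{"grip":-1,"dx":0,"dy":0.005,"dz":-0.014,"rx":0,"ry":0,"rz":0},{"grip":-1,"dx":0,"dy":0.008,"dz":-0.021,"rx":0,"ry":0,"rz":0},{"grip":-1,"dx":0,"dy":0.012,"dz":-0.028,"rx":0,"ry":0,"rz":0},{"grip":-1,"dx":0,"dy":0.012,"dz":-0.035,"rx":0,"ry":0,"rz":0},{"grip":-1,"dx":0,"dy":0.012,"dz":-0.035,"rx":0,"ry":0,"rz":0},{"grip":-1,"dx":0,"dy":0.012,"dz":-0.035,"rx":0,"ry":0,"rz":0},{"grip":-1,"dx":0,"dy":0.012,"dz":-0.035,"rx":0,"ry":0,"rz":0}]'
python3 s.py m scene,side
```

```text
time: 10.75
tool_pos: [417.1, -43.1, 82.9]
eef_rot: [-1.235, 1.166, -1.167]
ft_force: [0.2, 0.1, -0.3]
opening: 0.5
10.75 [417.1 -43.1  82.9] [ 0.15  0.14 -0.34] 0.5
[[ 0.058  0.001  0.998]
 [-0.998  0.     0.058]
 [ 0.    -1.     0.001]]
```

View pics/m_side.png

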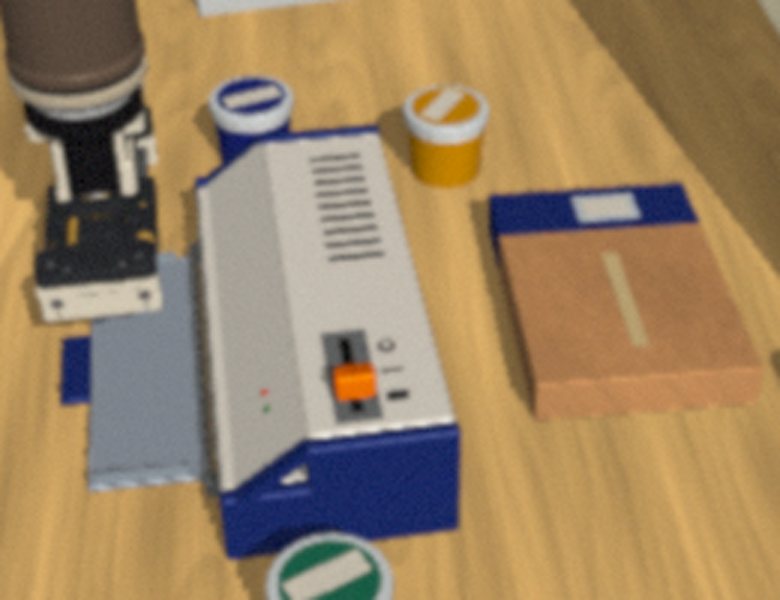

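View pics/m_scene.png

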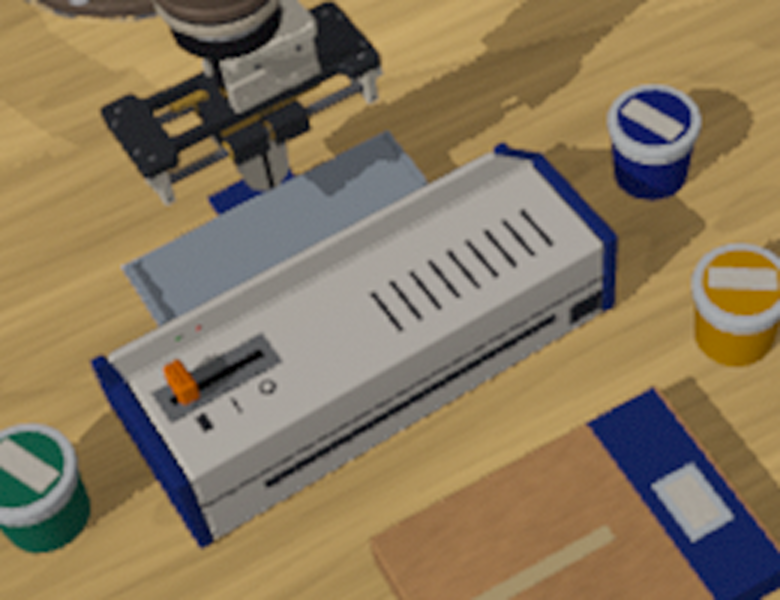

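The tray has swung down. I check whether it's fully level; the tab edge should be near (372,-44,22).

Run:
```python
from h import *
# tab outer corner near side camera + plate near outer corner, zoom pixels /3 + offset
def z(p,q): return tri((p[0]/3+100,p[1]/3+110),(q[0]/3+130,q[1]/3+150)).round(1)
print("plate corner R",z((124,266),(90,487)), "tab corner R",z((222,214),(62,403)))
for c in ("scene","side"):
  for t in ("tray_tab","laminator","selector_tip","tray_hinge"):
    print(c,t,[(np.round(d["xyz"]),round(d["p"],2)) for d in arm.landmark_of(c,t)[:2]])
```

```text
plate corner R [ 401.  -163.1   27.6] tab corner R [376.4 -71.6  13.3]
scene tray_tab [(array([374., -44.,  39.]), 0.91)]
scene laminator [(array([555., -36.,   1.]), 0.83)]
scene selector_tip [(array([ 574., -177.,  119.]), 0.47)]
scene tray_hinge [(array([470., -46.,  21.]), 0.82), (array([ 575., -149.,   92.]), 0.3)]
side tray_tab [(array([373., -47.,  25.]), 0.79)]
side laminator [(array([552., -37.,  -1.]), 0.8)]
side selector_tip [(array([ 574., -175.,  119.]), 0.54)]
side tray_hinge [(array([467., -43.,  25.]), 0.72)]
```

The heights disagree (13-39 mm). I lift clear, let it settle, and look again.

```bash
python3 -m inch '[{"grip":-1,"dx":0,"dy":-0.03,"dz":0,"rx":0,"ry":0,"rz":0},{"grip":-1,"dx":-0.03,"dy":-0.06,"dz":-0.01,"rx":0,"ry":0,"rz":0},{"grip":-1,"dx":-0.06,"dy":-0.09,"dz":-0.03,"rx":0,"ry":0,"rz":0},{"grip":-1,"dx":-0.09,"dy":-0.11,"dz":-0.03,"rx":0,"ry":0,"rz":0},{"grip":-1,"dx":-0.1,"dy":-0.11,"dz":-0.03,"rx":0,"ry":0,"rz":0},{"grip":-1,"dx":-0.1,"dy":-0.11,"dz":-0.03,"rx":0,"ry":0,"rz":0},{"grip":-1,"dx":-0.1,"dy":-0.11,"dz":-0.03,"rx":0,"ry":0,"rz":0}]'
python3 s.py n scene,side,wrist
python3 - <<'E'
from h import *
for c in ("scene","side","wrist"):
  for t in ("tray_tab","laminator"):
    print(c,t,[(np.round(d["xyz"]),round(d["p"],2)) for d in arm.landmark_of(c,t)[:2]])
for c,o in (("scene",(100,110)),("side",(130,150))):
  print(c,[((proj(c,[554-182*.9983+y*-.058,-33.5-182*.058+y*.998,h])-o)*3).round() for h in (22,37) for y in (-35,35)])
E
```

```text
time: 11.83
tool_pos: [380.9, 55.1, 192.8]
eef_rot: [-1.237, 1.165, -1.166]
ft_force: [0.2, -0.7, 0.5]
opening: 0.4
11.8333 [380.9  55.1 192.8] [ 0.23 -0.71  0.46] 0.4
[[ 0.059  0.001  0.998]
 [-0.998 -0.     0.059]
 [ 0.    -1.     0.001]]
scene tray_tab [(array([372., -49.,  26.]), 0.72)]
scene laminator []
side tray_tab [(array([369., -48.,  25.]), 0.84)]
side laminator [(array([554., -38.,   0.]), 0.77)]
wrist tray_tab [(array([374., -47.,  20.]), 0.76)]
wrist laminator [(array([550., -36.,  -4.]), 0.9), (array([512., 247.,  35.]), 0.52)]
scene [array([211., 207.]), array([287., 168.]), array([207., 195.]), array([284., 156.])]
side [array([ 58., 404.]), array([ 62., 339.]), array([ 55., 388.]), array([ 59., 323.])]
```

View pics/n_side.png

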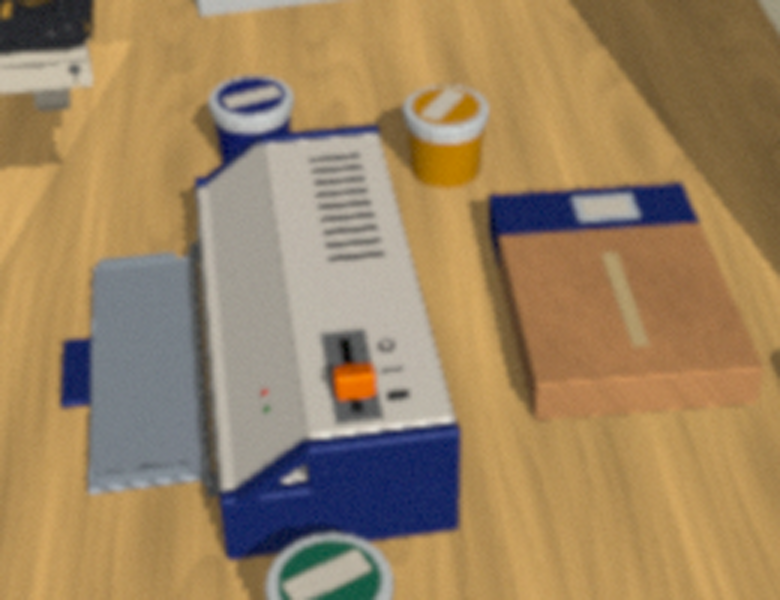

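View pics/n_scene.png

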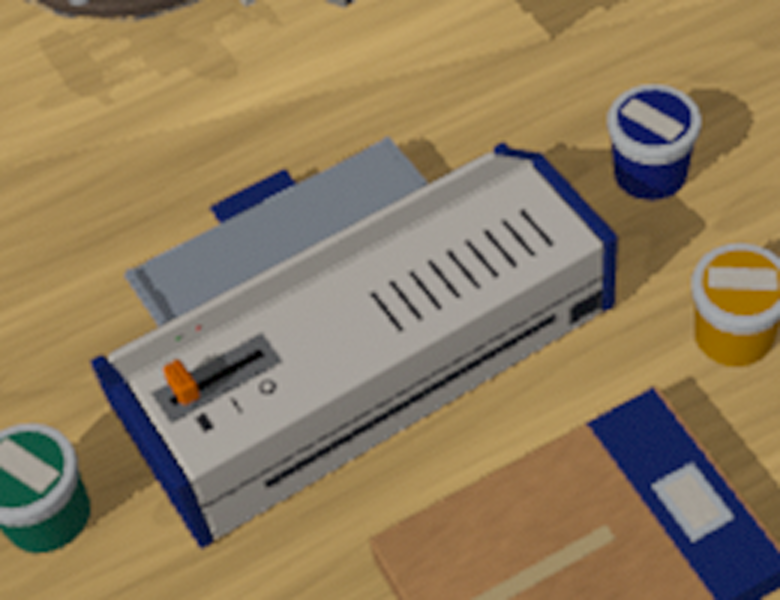

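In the scene view the tab edge corners are at (212,208) and (290,172). For a level tray at 22 mm I predict (211,207) and (287,168), and a 15 mm higher tab would show 12 px off. The side view agrees too. Pots, carton and laminator are at their old pixels, and the arm is clear.

Run:
```python
from h import *
print(arm.job_done())
```

```text
the job is handed in; nothing more can be done
None
```

I pushed the orange selector to its last stop (thick) and tipped the feed tray fully open with the shut fingertips. I handed the job in at about 12 s of the 48 s; no verdict is reported.

- **Selector:** the tip went from y of about -127 mm to about -176 mm, so roughly 48 mm of travel, which is the last stop. The last wrist force I read while pushing it was 1 N, and the highest at the end of any push was 4.5 N.
- **Tray:** the tab edge lies level at about 22 mm height. The first height readings, taken with the fingers still close by, disagreed (13, 25 and 39 mm). With the arm clear and the tray settled, all three cameras put the tab at 20–26 mm. In the scene and side views its corners also fell within about 5 pixels, in the 3x enlarged pictures, of where a level tray should show. I did not press it down as a further check.
- **Laminator, pots and carton:** the laminator readings stayed within the few millimetres that the measurements scatter. The pots and the carton show at the same pixels as in the earlier views. The robot is touching nothing.

The first move call was refused because its rows left out some of the values. Nothing moved, and I retyped it in full.

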